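# Close up a bird nest box: flip its door over and turn the button across

## Robot

A 6-joint arm with a two-finger parallel gripper is mounted at the origin on the work surface. World frame = base frame: x ahead of the robot, y to its left, z up, the work surface at z = 0. Lengths are in mm, angles in rad, forces in N, time in s.
With the tool pointing down it reaches from about 275 to 1000 mm from the base axis. Payload 8.4 kg.
Tool frame: the origin (TCP) lies midway between the tips of the shut fingers; the grasp point (between the pads) lies 19 mm behind it; z points along the fingers, y is the direction in which the jaws open and shut (so a half turn about z gives the same grasp; the last joint's range is limited). The gripper opens to 85 mm and grips with 20 to 120 N. Pads are 22 mm wide; open, the fingers measure 114 mm over their backs; the gripper's body (76 mm by 85 mm) begins 54 mm behind the grasp point. The pads swing forward as they close: fully open they stand 13 mm farther back than shut.
Start: joints at [1.167, 0.353, 1.633, -0, 1.155, -0.002], TCP at [244.421, 575.227, 208.181] pointing down, gripper open.
Joint ranges: [-2.63, 2.63], [-0.92, 2.1], [0.06, 2.66], [-1.3, 4.44], [0, 2.69], [-3.02, 3.02]. Speed limits (rad/s): [2.22, 2.22, 2.79, 3.14, 3.14, 3.14].

## Interface

Orientations are given as [roll, pitch, yaw] about the fixed x, y, z axes, in that order (R = Rz(yaw) Ry(pitch) Rx(roll)).
In Python, from rig import r gives the robot as it stands. The module is installed in compiled form; this text tells all that it offers.
- The arm moves only by the tool drive_tool, never from a script. Its argument "moves" is a list of rows, each a list of 3 entries, a list of its own where there are three numbers: the closure, from 0 (fully open) to 1 (shut), then the shift along the tool's x, y, z in cm, then the turn about the tool's z in degrees. In form: [[claw, [dx, dy, dz], roll], ...]. A call has 1 to 12 rows; each row is the pose to reach, as a shift and turn from the pose measured when the call began, along the tool's axes at that moment; what a row does not reach only later rows make up. A row lasts 1/8 s, in which the tool goes at most 62.5 mm and 10.7 degrees, less where a joint would pass 70% of its speed; a pose out of reach is approached as far as the arm can. A call with a gripper value outside its range is refused whole. The fingers move at their own pace and stop on an object; "grip_force" is the grip in N (left out, the last holds). Time passes only in rows, so rows that repeat a pose let the fingers close. It gives the time, the measured TCP pose, the force and the opening at its end, in the units of the state.
- r.sense(): the state, without advancing time (a new reading comes with each control period).
- r.grab_frame(name): name is "side" or "top" or "wrist"; returns a dict with "color" (420x560x3 uint8, red, green, blue), "fx", "fy", "cx", "cy" (pixels), "D" ([k1, k2, p1, p2, k3] as OpenCV has them; the pictures are not rectified), "pose" (4x4, takes a point from camera to world coordinates); the wrist camera has in their place "hand_eye" (4x4, takes a point from camera to tool coordinates, whose origin is the TCP and whose axes are the flange's). Camera axes: x right, y up, looking along -z (the intrinsics and any distortion apply to the point x, -y, -z); pixel columns grow to the right and rows downward; lengths in mm; the calibration is good to about 2 mm. A picture is of the moment at which its call begins: read the wrist's pose just before it. There is no depth.
- r.sign_off(): hands the job in, once; it reports no verdict.
Trained networks look in the newest picture that a camera, given by its name, has taken for a name from the list of things; names that differ only in an ending like _2 or _b are one class to them, and where a whole thing is asked for, a point or a joint stands for the part that bears it (a point fixed in the world has none). Each returns a list of dicts, best first, with "score" (0 to 1); they miss things now and then, are a little off and sometimes report something else, mostly with a low value. They report only what shows in the picture. A call takes as long as a camera call.
- r.outline_of(thing, camera): "mask" (420x560 bool, what is visible of it) and "at" ([column, row] in pixels, amid what is visible of it).
- r.spot_point(thing, camera): "at" ([column, row] in pixels: a listed point, or the origin of a listed thing).
The state is a dict: "clock": time; "qpos": joint angles; "qvel": joint speeds; "joint_efforts": joint torques, N m; "eef_pos": TCP position; "tcp_rot": TCP orientation; "contact_force": force on the tool from outside, world axes, zero at the start; "wrist_torque": the same for the moment, N m; "opening": opening from 0.0 (shut) to 1.0 (fully open).
Only numpy, scipy, OpenCV 4.12 (cv2) and the standard library are available. Lean on these libraries where they do the work, as an engineer would, in place of code of your own. Each camera call takes 0.05 s, during which the arm holds its last target.

## Task

The wooden nest box lies on its back with its front door thrown open. With the fingertips only, flip the door over and push it fully shut without letting it slam, then push the wooden turn-button round until it points straight across the door. Do not lift, tip or shove the box out of its place, and leave the things around it undisturbed; finish with the hand clear.

Things in the scene. Friction and masses are not known exactly. Their poses are not given: they have to be found in the camera images.
- nestbox: Loose pine nest box, 1.3 kg, lying on its back plate (360 x 150 x 15 mm). Origin: on the table, mid-box. Its x points to the roof end (roughly towards the robot), y to the hinge side, z up. Walls y = -75 to 75, 15 mm thick, x = -115 to 105, upper edges at z = 130 mm. The roof board, 184 mm wide, rises to z = 175 mm at x = 85 to 105 mm. Inside about 100 mm deep.
- door (a joint): Front door's hinge angle, rad: 0 = shut, flush between the sides; 1.57 = upright; more = leaning out over the box's +y side (stop 2.7). Stiff hinge (0.11 N m): it stays where it is left, so push it all the way home. Panel 0.13 kg, 196 mm long (x = -111 to 85 in the box frame), 116 wide, 12 thick, with a 34 mm hole centred at x = 42 mm, half-way across.
- door_hinge (a point): Point on the door's hinge axis, half-way along the door, in the plane of the outer face (in the box frame x = -13, y = 59.5, z = 131 mm). The hinge axis runs along the box's x.
- door_edge (a point): Middle of the door's free long edge, on its outer face, 117 mm from the hinge axis. It travels with the door; with the door open it is on the side of the panel facing away from the box's inside. Shut, it lies at z = 130 mm on the -y side.
- turn_button (a joint): Turn-button's angle, rad: 0 = along the side wall, pointing to the floor end (box -x); below 0 it points outward, away from the door; grows clockwise seen from above; 1.57 = straight across the door (box +y). Moves from -1.3 to 2.4, friction 0.03 N m, stays where it is left.
- button_pivot (a point): Turn-button's pivot screw, at the button's top face: box frame x = -20, y = -67.5, z = 145 mm, on the wall opposite the hinges. The button is a wooden bar 50 x 16 mm, 12 mm thick; its underside is 3 mm above the wall's edge and the shut door; its long end reaches 43 mm from the pivot, its short end 7 mm.
- button_end (a point): Tip of the turn-button's long end, at its top face, 43 mm from the pivot.
- pump_bottle: Bystander: green bottle with a black pump head, standing, 62 mm in diameter, 188 mm tall; origin at the centre of its foot.
- screw_jar: Bystander: clear screw jar with a metal cap, standing, 68 mm in diameter, 85 mm tall; origin at the centre of its foot.
- screwdriver: Bystander: screwdriver with a black handle, lying roughly along the box on the turn-button's side, 200 mm long and 26 mm thick; origin under its middle.

How it is judged (in metres and radians):
On the way, in this order (a step that is already met when the one before it is completed fails the run):
1. the door is flipped over and pushed fully shut (value of joint door below 0.03 rad), for 0.2 s.
2. then the turn-button is pushed round to point across the door (value of joint turn_button between 1.27 and 1.87 rad and value of joint door below 0.03 rad), for 0.2 s.
At the end, for the whole second after the job is handed in: The door is shut to within 0.03 rad (3.5 mm at its edge), the turn-button points across it within 0.3 rad of square, the box lies flat and at rest within 40 mm of where it was, and the bottle, jar and screwdriver are within 20 mm of where they were (all of step 2 and distance of nestbox from where it was at the start of the episode below 0.04 m and angle between nestbox's own z axis and vertical below 0.03 rad and height (world z) of nestbox below 0.004 m and linear speed of nestbox below 0.01 m/s and distance of each of pump_bottle, screw_jar, screwdriver from where it was at the start of the episode below 0.02 m); the robot touches nothing.
It fails at once if the box is lifted or tipped (angle between nestbox's own z axis and vertical above 0.1 rad or height (world z) of nestbox above 0.015 m).
It fails at once if the box is shoved more than 40 mm from its place (distance of nestbox from where it was at the start of the episode above 0.04 m).
It fails at once if the door is slammed (faster than 4 rad/s) (velocity of joint door below -4 rad/s).
It fails at once if a bystander is knocked, moved or lifted (distance of any of pump_bottle, screw_jar, screwdriver from where it was at the start of the episode above 0.02 m or angle between any of pump_bottle, screw_jar's own z axis and vertical above 0.3 rad).
It also fails if it takes over 51 s, if anything falls off the work surface, if the arm or the gripper's body presses on something with over 40 N, if the wrist force passes 120 N, or if a joint passes its speed limit or range.

## Working session

There is one attempt and no reset: what is moved stays moved. The work goes in short steps, Python scripts to look and compute and a tool call to move; the robot and the scene stay as the last step left them, time stands still between calls to the robot, and variables do not carry over. Pictures are saved under pics/ and viewed, and the job is handed in when it is done.

Besides the shell and the picture viewer there is one more tool, called after "Call:" as a command line: name --argument value ..., lists and objects as JSON in quotes. drive_tool: Moves the arm, as the interface text tells. Its arguments: {"type":"object","properties":{"moves":{"type":"array"},"grip_force":{"type":"number"}},"required":["moves"]}

```bash
mkdir -p pics; cat > h.py <<'E'
import numpy as np,cv2
from rig import r
from scipy.spatial.transform import Rotation as R
def cam(name):
    s=r.sense(); f=r.grab_frame(name)
    if name=='wrist':
        T=np.eye(4);T[:3,:3]=R.from_euler('xyz',s['tcp_rot']).as_matrix();T[:3,3]=s['eef_pos'];P=T@f['hand_eye']
    else: P=f['pose']
    K=np.array([[f['fx'],0,f['cx']],[0,f['fy'],f['cy']],[0,0,1]],float)
    return f,np.array(P),K,np.array(f['D'],float)
def ray(c,px):
    f,P,K,D=c
    u=cv2.undistortPoints(np.array([[px]],float),K,D)[0,0]
    d=P[:3,:3]@np.array([u[0],-u[1],-1]); return P[:3,3],d
def atz(c,px,z):
    o,d=ray(c,px); return o+d*(z-o[2])/d[2]
def proj(c,X):
    f,P,K,D=c
    p=(np.atleast_2d(X)-P[:3,3])@P[:3,:3]; p=p*[1,-1,-1]
    return cv2.projectPoints(p,np.zeros(3),np.zeros(3),K,D)[0][:,0]
def tri(c1,p1,c2,p2):
    o1,d1=ray(c1,p1);o2,d2=ray(c2,p2)
    t=np.linalg.lstsq(np.c_[d1,-d2],o2-o1,rcond=None)[0]
    a=o1+d1*t[0];b=o2+d2*t[1];return (a+b)/2,np.linalg.norm(a-b)
def save(c,n): cv2.imwrite('pics/'+n,c[0]['color'][:,:,::-1])
E
python3 - <<'E'
from h import *
np.set_printoptions(precision=1,suppress=True)
s=r.sense();print(s)
C={}
for n in['side','top','wrist']:
    C[n]=cam(n);save(C[n],n+'0.png')
    print(n,C[n][1][:3,3],-C[n][1][:3,2])
    for t in ['nestbox','door_hinge','door_edge','button_pivot','button_end','pump_bottle','screw_jar','screwdriver']:
        print(t,[(np.round(d['at']),round(d['score'],2)) for d in r.spot_point(t,n)[:2]])
E
```

```text
{'clock': 0.0, 'qpos': array([ 1.2,  0.4,  1.6,  0. ,  1.2, -0. ]), 'qvel': array([ 0., -0., -0.,  0.,  0., -0.]), 'joint_efforts': array([  0. , -60.5, -34.2,   0. ,   0. ,   0. ]), 'eef_pos': array([244.2, 574.7, 207.4]), 'tcp_rot': array([-3.1, -0. ,  2.7]), 'contact_force': array([-0.7, -0.3,  0.8]), 'wrist_torque': array([ 0. , -0.1, -0.1]), 'opening': 1.0009655585702315}
side [ 321.6 -474.2  750.9] [ 0.3  0.6 -0.8]
nestbox [(array([280., 238.]), 0.89)]
door_hinge [(array([308., 215.]), 0.83)]
door_edge [(array([336., 206.]), 0.62)]
button_pivot [(array([273., 163.]), 0.54)]
button_end [(array([336., 204.]), 0.71), (array([279., 151.]), 0.44)]
pump_bottle [(array([327., 359.]), 0.59)]
screw_jar [(array([381., 311.]), 0.68)]
screwdriver [(array([259., 176.]), 0.53)]
top [516.5  -9.9 819.8] [ 0.1 -0.  -1. ]
nestbox [(array([278., 218.]), 0.79), (array([357., 193.]), 0.44)]
door_hinge [(array([310., 207.]), 0.63)]
door_edge [(array([356., 196.]), 0.75)]
button_pivot [(array([232., 215.]), 0.51)]
button_end [(array([215., 198.]), 0.6)]
pump_bottle [(array([403., 237.]), 0.9), (array([232., 216.]), 0.36)]
screw_jar [(array([386., 178.]), 0.74)]
screwdriver []
wrist [170.  607.6 374.1] [ 0.3 -0.1 -0.9]
nestbox []
door_hinge []
door_edge []
button_pivot []
button_end []
pump_bottle []
screw_jar []
screwdriver []
```

View pics/side0.png

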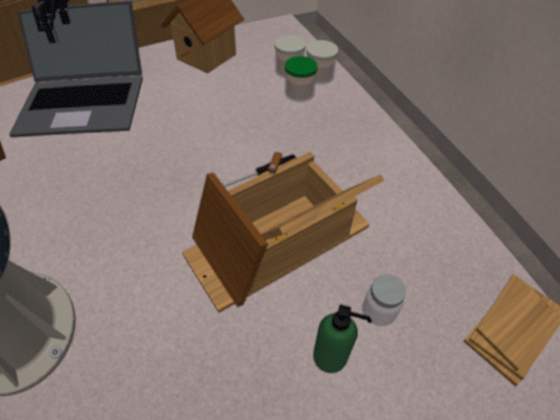

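View pics/top0.png

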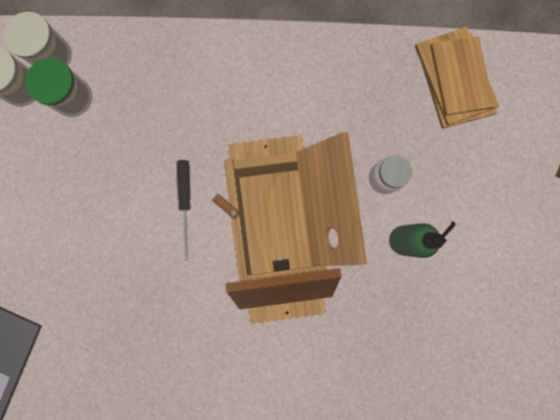

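```bash
python3 - <<'E'
from h import *
np.set_printoptions(precision=1,suppress=True)
C={n:cam(n) for n in['side','top']}
P={}
for t in ['nestbox','door_hinge','door_edge','button_pivot','button_end','pump_bottle','screw_jar']:
    a=r.spot_point(t,'side');b=r.spot_point(t,'top')
    if t=='button_end': a=[d for d in a if d['at'][0]<300]
    if a and b:
        P[t]=tri(C['side'],a[0]['at'],C['top'],b[0]['at']);print(t,P[t])
# fit box pose from points
from scipy.optimize import least_squares
B={'door_hinge':[-13,59.5,131],'button_pivot':[-20,-67.5,145]}
print(r.outline_of('screwdriver','top')[0:1] and r.outline_of('screwdriver','top')[0]['at'])
E
```

```text
nestbox (array([549.5,  -6.8,   3.3]), np.float64(13.89389134349431))
door_hinge (array([572.4, -66. , 136.1]), np.float64(2.5799610406593922))
door_edge (array([ 581.7, -127.7,  233.7]), np.float64(3.590626647615005))
button_pivot (array([556.7,  64.9, 139. ]), np.float64(2.210365991418112))
button_end (array([584.9,  97.1, 134.3]), np.float64(2.234836960659845))
pump_bottle (array([ 523.1, -271.8,    2.8]), np.float64(3.8787327994334664))
screw_jar (array([ 650.7, -231.5,   -6.4]), np.float64(8.22706420506791))
[184.5, 188.2]
```

```bash
cat >> h.py <<'E'
def boxT(x,y,yaw):
    T=np.eye(4);T[:3,:3]=R.from_euler('z',yaw).as_matrix();T[:3,3]=[x,y,0];return T
def b2w(T,p): return np.atleast_2d(p)@T[:3,:3].T+T[:3,3]
def draw(c,T,n,th=None,ba=None,k=1):
    im=np.ascontiguousarray(c[0]['color'][:,:,::-1])
    def poly(p,col):
        q=proj(c,b2w(T,np.array(p,float)))
        cv2.polylines(im,[np.int32(np.round(q*8))],True,col,1,cv2.LINE_AA,3)
    poly([[180,75,15],[180,-75,15],[-180,-75,15],[-180,75,15]],(0,255,0))
    poly([[105,75,130],[105,-75,130],[-115,-75,130],[-115,75,130]],(255,0,0))
    poly([[105,92,175],[105,-92,175],[85,-92,175],[85,92,175]],(255,0,255))
    if th is not None:
        e=[59.5-117*np.cos(th),131+117*np.sin(th)]
        poly([[-111,59.5,131],[85,59.5,131],[85]+e,[-111]+e],(0,0,255))
    if ba is not None:
        poly([[-20,-67.5,145],[-20-43*np.cos(ba),-67.5+43*np.sin(ba),145]],(255,255,0))
    cv2.imwrite('pics/'+n,im)
E
cat > fit.py <<'E'
from h import *
from scipy.optimize import least_squares
np.set_printoptions(precision=3,suppress=True)
C={n:cam(n) for n in['side','top']}
obs=[('top',(302,136),[-180,75,15]),('top',(248,322),[180,-75,15]),('top',(325,314),[180,75,15]),('top',(229,142),[-180,-75,15])]
for n in C:
  for t,b in {'door_hinge':[-13,59.5,131],'button_pivot':[-20,-67.5,145]}.items():
    obs.append((n,r.spot_point(t,n)[0]['at'],b))
f=lambda v:np.concatenate([proj(C[n],b2w(boxT(v[0]*100,v[1]*100,v[2]),b))[0]-p for n,p,b in obs])
s=least_squares(f,[5.5,0,np.pi*190/180],loss='soft_l1')
print(s.x,f(s.x).reshape(-1,2))
T=boxT(s.x[0]*100,s.x[1]*100,s.x[2])
for n in C: draw(C[n],T,n+'_fit.png',2.11,-.65)
E
python3 fit.py
```

```text
[ 5.418 -0.098  3.285] [[-0.272 -3.427]
 [ 0.092 -1.002]
 [-1.259 -2.356]
 [-1.317 -1.043]
 [-3.954  1.013]
 [-1.424  0.992]
 [ 1.654  4.23 ]
 [ 0.525 -0.078]]
```

View pics/top_fit.png

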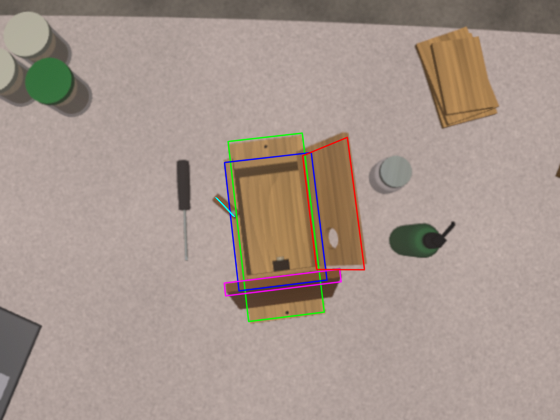

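View pics/side_fit.png

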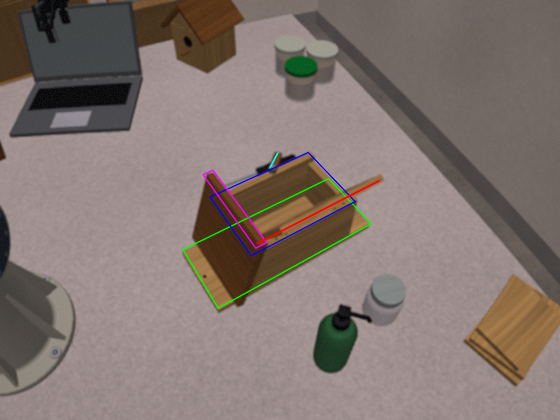

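```bash
cat >> h.py <<'E'
BT=boxT(541.8,-9.8,3.285)
def tgt(bp,yaw=None):
    s=r.sense();Rt=R.from_euler('xyz',s['tcp_rot'])
    d=Rt.inv().apply(b2w(BT,bp)[0]-s['eef_pos'])/10
    Tx=Rt.as_matrix()[:,0]; a=np.degrees(np.arctan2(Tx[1],Tx[0]))
    w=np.degrees(3.285)-90
    print('box',np.round((s['eef_pos']-BT[:3,3])@BT[:3,:3],1),'d cm',np.round(d,2),'roll',round((a-w+180)%360-180,1),'F',np.round(s['contact_force'],1),'t',s['clock'],'op',round(s['opening'],2))
E
python3 - <<'E'
from h import *
print((np.array([[523,-272,0],[650,-231,0]])-BT[:3,3])@BT[:3,:3])
tgt([-13,175,340]);print(np.degrees(r.sense()['tcp_rot']))
E
```

```text
[[ 56.0796695  256.82163201   0.        ]
 [-75.47621579 234.39287713   0.        ]]
box [ 210.7 -621.5  208.2] d cm [-60.44 -56.5  -13.18] roll 58.8 F [ 0.6  0.2 -0.3] t 2.55 op 1.0
[-1.79997929e+02  2.55893854e-04  1.56980557e+02]
```

Call:
drive_tool --moves '[[1, [0, 0, -6], 10], [1, [-3, -3, -12], 20], [1, [-8, -7, -13.2], 30], [1, [-13, -12, -13.2], 40], [1, [-19, -17, -13.2], 50], [1, [-25, -22, -13.2], 58.8], [1, [-31, -28, -13.2], 58.8], [1, [-37, -34, -13.2], 58.8], [1, [-43, -40, -13.2], 58.8], [1, [-49, -46, -13.2], 58.8], [1, [-55, -51, -13.2], 58.8], [1, [-60.4, -56.5, -13.2], 58.8]]'

```text
clock: 4.05
eef_pos: [513.5, -27.7, 340.5]
tcp_rot: [3.141, -0.0, 1.713]
contact_force: [1.2, -0.4, 0.0]
opening: -0.003
```

```bash
python3 - <<'E'
from h import *
tgt([-13,165,210])
E
```

```text
box [ 30.6  13.6 340.5] d cm [-15.13   4.36  13.06] roll -0.1 F [ 1.2 -0.4  0. ] t 4.05 op -0.0
```

Call:
drive_tool --moves '[[1, [-5, 1.5, 0], 0], [1, [-10, 3, 0], 0], [1, [-15.1, 4.4, 0], 0], [1, [-15.1, 4.4, 0], 0], [1, [-15.1, 4.4, 0], 0]]'

```text
clock: 4.68
eef_pos: [578.1, -170.7, 340.3]
tcp_rot: [3.141, -0.001, 1.713]
contact_force: [-0.2, -0.4, -0.1]
opening: -0.001
```

```bash
python3 - <<'E'
from h import *
tgt([-13,165,210])
for n in['top','side','wrist']:c=cam(n);save(c,n+'1.png')
E
```

```text
box [-13.  164.4 340.3] d cm [-0.07 -0.   13.03] roll -0.1 F [-0.2 -0.4 -0.1] t 4.675 op -0.0
```

View pics/side1.png

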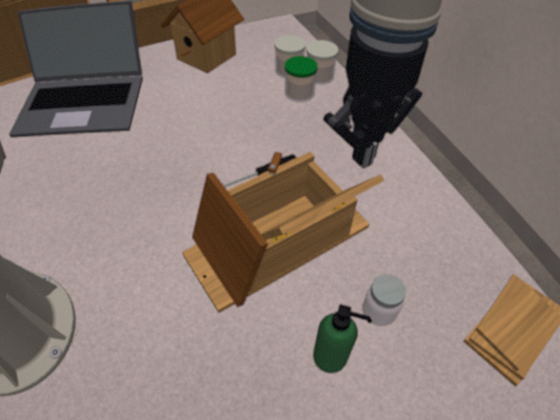

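View pics/wrist1.png

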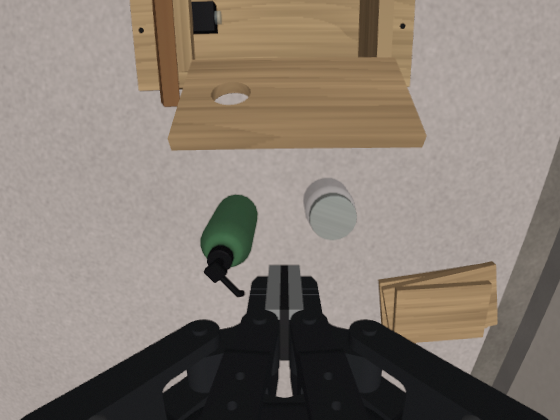

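Call:
drive_tool --moves '[[1, [0, 0, 4], 0], [1, [0, 0, 8.5], 0], [1, [0, 0, 12.5], 0], [1, [0, 0, 12.5], 0], [1, [1.2, 0, 12.5], 0], [1, [2.4, 0, 12.5], 0], [1, [3.4, 0, 12.5], 0], [1, [4.4, 0, 12.5], 0], [1, [5.4, 0, 12.5], 0], [1, [5.4, 0, 12.5], 0]]'

```text
clock: 6.08
eef_pos: [570.5, -115.5, 215.9]
tcp_rot: [3.14, -0.0, 1.715]
contact_force: [-0.1, -0.4, -0.0]
opening: 0.003
```

```bash
python3 - <<'E'
from h import *
tgt([-13,70,215])
for n in['top','side']:c=cam(n);save(c,n+'2.png')
E
```

```text
box [-13.3 108.8 215.9] d cm [ 3.88 -0.03  0.09] roll 0.1 F [-0.1 -0.4 -0. ] t 6.075 op 0.0
```

View pics/side2.png

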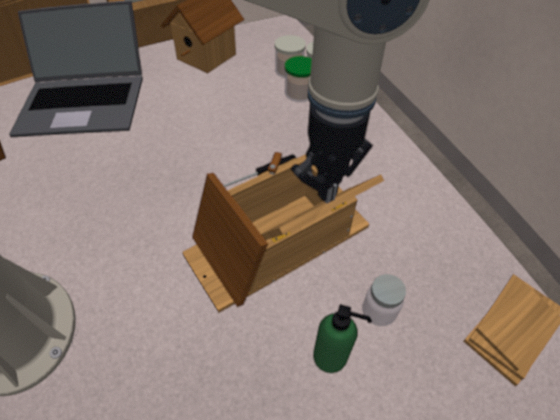

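```bash
python3 - <<'E'
import cv2
a=cv2.imread('pics/side2.png')[120:270,170:400];b=cv2.imread('pics/side0.png')[120:270,170:400];c=cv2.imread('pics/top2.png')[110:290,200:420]
cv2.imwrite('pics/z2.png',cv2.vconcat([cv2.resize(a,(575,375))]));cv2.imwrite('pics/zt2.png',cv2.resize(c,None,fx=3,fy=3))
E
```

```text
(no output)
```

View pics/z2.png

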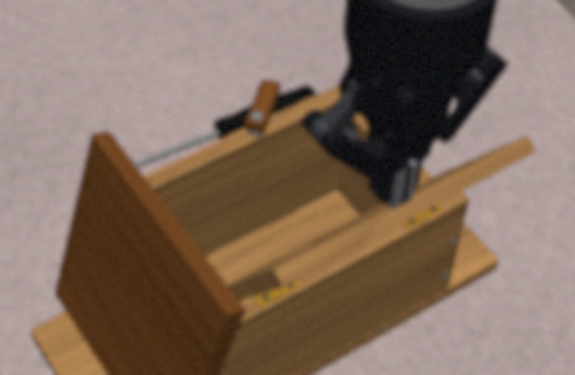

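View pics/zt2.png

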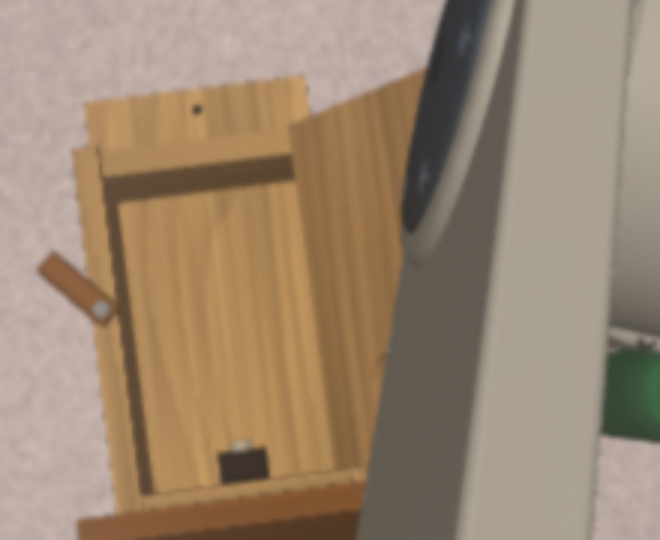

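```bash
python3 - <<'E'
from h import *
c=cam('wrist');draw(c,BT,'w2.png',2.0);
e=r.spot_point('door_edge','wrist');print(e)
for th in(1.9,2.0,2.1,2.2):print(th,proj(c,b2w(BT,[-13,59.5-117*np.cos(th),131+117*np.sin(th)])))
c=cam('side');draw(c,BT,'s2.png',2.0)
E
```

```text
[]
1.9 [[280.89077532 260.96812494]]
2.0 [[280.96362398 278.19917112]]
2.1 [[281.04470932 291.76316571]]
2.2 [[281.13058306 301.88585029]]
```

View pics/w2.png

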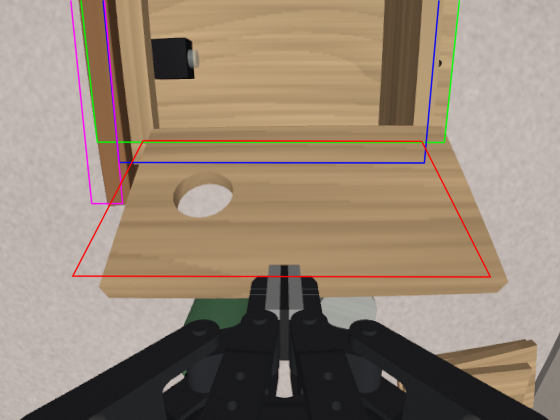

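```bash
python3 - <<'E'
from h import *
np.set_printoptions(precision=1,suppress=True)
S=cam('side');T=cam('top');W=cam('wrist')
inv=lambda p:(p-BT[:3,3])@BT[:3,:3]
for a,b in [((383,180),(347,134)),((240,299),(365,265)),((338,205),(356,197))]:
    p,e=tri(S,a,T,b);print('side-top',inv(p),e)
for a,b in [((383,180),(507,283)),((383,180),(503,290))]:
    p,e=tri(S,a,W,b);print('side-wrist',inv(p),e)
for a,b in [((347,134),(507,283)),((347,134),(503,290)),((365,265),(100,287))]:
    p,e=tri(T,a,W,b);print('top-wrist',inv(p),e)
im=cv2.imread('pics/side2.png')[160:250,240:400]
cv2.imwrite('pics/z3.png',cv2.resize(im,None,fx=5,fy=5,interpolation=cv2.INTER_CUBIC))
E
```

```text
side-top [-116.8  121.3  229.5] 2.2760484856435874
side-top [122.6 135.8 102.3] 68.98623958455315
side-top [-22.8 123.  228.9] 3.9914173273035507
side-wrist [-125.3  118.1  225.2] 6.486833564872581
side-wrist [-122.1  120.3  228.6] 5.580149356868353
top-wrist [-116.2  114.8  239.4] 9.288823912844531
top-wrist [-114.8  116.   241. ] 5.647096836094639
top-wrist [ 80.1 122.9 223.7] 1.3945156292000505
```

View pics/z3.png

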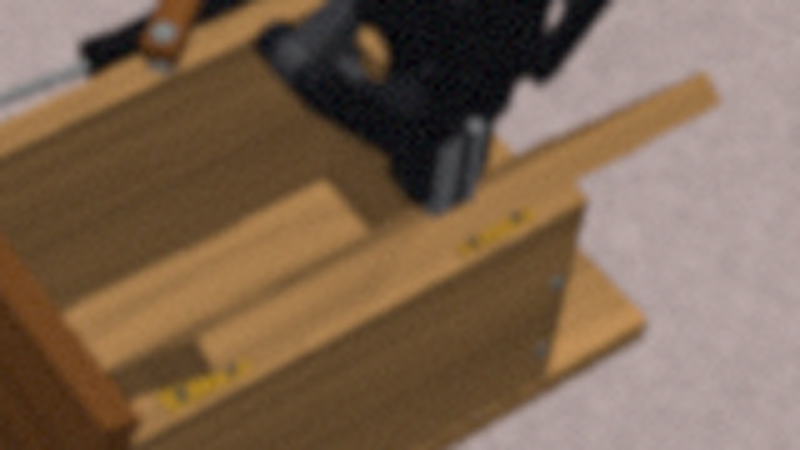

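```bash
python3 - <<'E'
from h import *
s=r.sense();p=s['eef_pos'];print(p,s['opening'])
for n in('side','wrist'):
    c=cam(n);print(n,proj(c,p),proj(c,p+[0,0,20]))
W=cam('wrist');S=cam('side')
print(tri(S,(328,201),W,(285,266)))
E
```

```text
[ 570.61688303 -116.53696286  215.73850734] -0.0009194585151439609
side [[325.69803306 207.34156818]] [[326.94420067 199.12695186]]
wrist [[281.94593805 259.74862384]] [[281.76666512 279.12421714]]
(array([ 573.0080335 , -114.4597508 ,  227.32556569]), np.float64(2.6937543083389146))
```

```bash
python3 - <<'E'
from h import *
S=cam('side')
print(proj(S,[[578.1,-170.7,340.3],[578.1,-170.7,352]]))
im=cv2.imread('pics/side1.png')[80:190,310:450]
cv2.imwrite('pics/z4.png',cv2.resize(im,None,fx=5,fy=5,interpolation=cv2.INTER_CUBIC))
im=cv2.imread('pics/wrist1.png')[230:340,210:360]
cv2.imwrite('pics/z5.png',cv2.resize(im,None,fx=5,fy=5,interpolation=cv2.INTER_CUBIC))
E
```

```text
[[360.04308908 174.86023514]
 [361.46276716 168.51707687]]
```

View pics/z4.png

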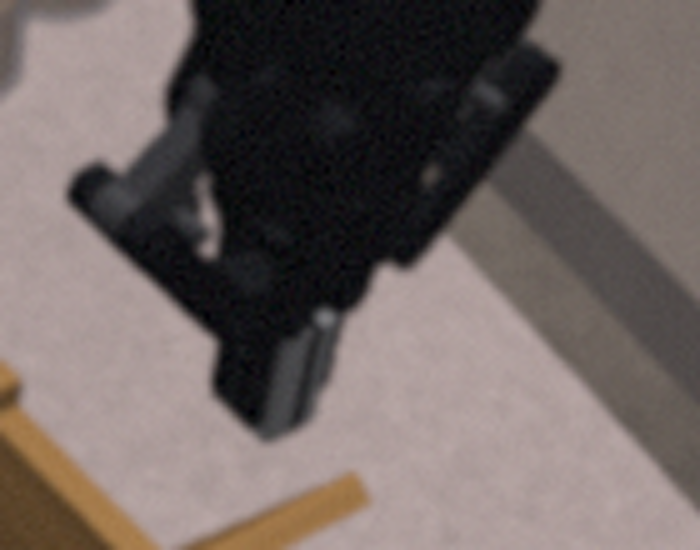

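View pics/z5.png

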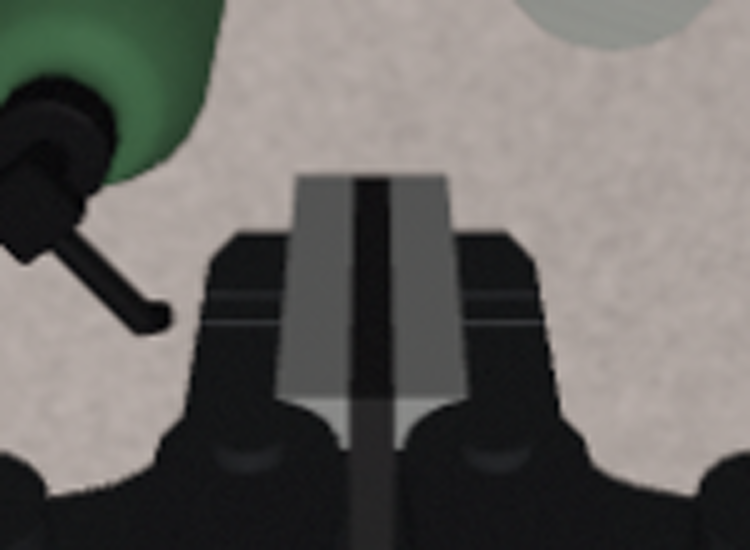

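Call:
drive_tool --moves '[[1, [0, 0, -4], 0], [1, [-1, 0, -4.5], 0], [1, [-4, 0, -4.5], 0], [1, [-5.8, 0, -4.5], 0], [1, [-5.8, 0, -2], 0], [1, [-5.8, 0, 0], 0], [1, [-5.8, 0, 2.6], 0], [1, [-5.8, 0, 2.6], 0], [1, [-5.8, 0, 2.6], 0]]'

```text
clock: 7.85
eef_pos: [579.2, -174.0, 190.3]
tcp_rot: [3.14, -0.0, 1.714]
contact_force: [-0.2, 0.8, 0.1]
opening: -0.003
```

```bash
python3 - <<'E'
from h import *
tgt([-13,120,190])
for n in['wrist','side']:c=cam(n);draw(c,BT,n+'3.png',2.11)
c=cam('side');print(proj(c,r.sense()['eef_pos']))
im=c[0]['color'][160:280,250:410,::-1];cv2.imwrite('pics/z6.png',cv2.resize(im,None,fx=5,fy=5,interpolation=cv2.INTER_CUBIC))
E
```

```text
box [-13.6 167.9 190.3] d cm [ 4.79 -0.06  0.03] roll -0.0 F [-0.2  0.8  0.1] t 7.85 op -0.0
[[346.84280274 242.34119116]]
```

View pics/wrist3.png

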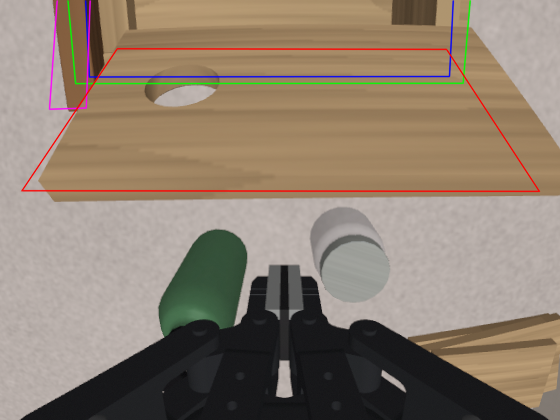

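View pics/z6.png

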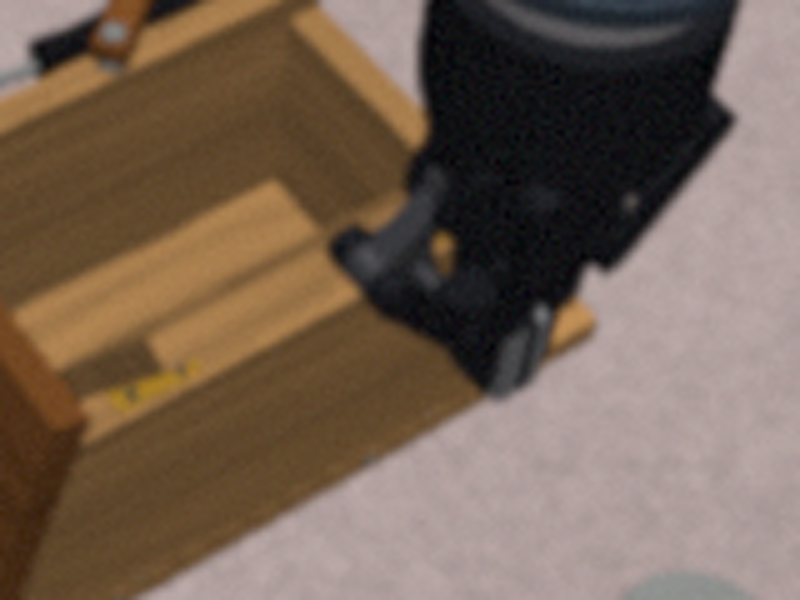

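Call:
drive_tool --moves '[[1, [1.2, 0, 0], 0], [1, [2.4, 0, 0], 0], [1, [3.6, 0, 0], 0], [1, [4.8, 0, 0], 0], [1, [6, 0, -0.3], 0], [1, [7, 0, -0.7], 0], [1, [8, 0, -1.1], 0], [1, [8.8, 0, -1.5], 0], [1, [8.8, 0, -1.5], 0]]'

```text
clock: 9.12
eef_pos: [567.1, -86.3, 206.3]
tcp_rot: [3.138, 0.0, 1.715]
contact_force: [0.1, -0.6, 0.0]
opening: -0.004
```

```bash
python3 - <<'E'
from h import *
tgt([-13,70,210])
for n in['wrist','side']:c=cam(n);draw(c,BT,n+'4.png',1.6)
E
```

```text
box [-14.1  79.3 206.3] d cm [ 0.93 -0.11 -0.37] roll 0.0 F [ 0.1 -0.6  0. ] t 9.125 op -0.0
```

View pics/wrist4.png

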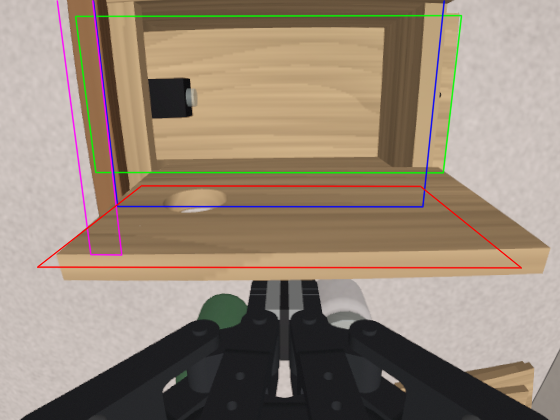

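View pics/side4.png

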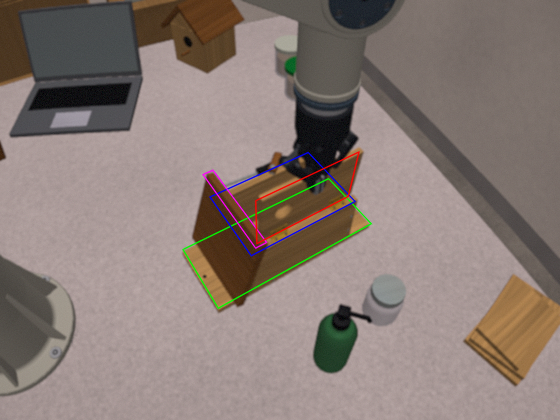

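Call:
drive_tool --moves '[[1, [1.4, 0, 0.1], 0], [1, [2.6, 0, 0.3], 0], [1, [3.8, 0, 0.7], 0], [1, [4.9, 0, 1.2], 0], [1, [5.8, 0, 1.9], 0], [1, [6.7, 0, 2.7], 0], [1, [7.5, 0, 3.6], 0], [1, [8.1, 0, 4.6], 0], [1, [8.5, 0, 5.8], 0], [1, [8.5, 0, 5.8], 0]]'

```text
clock: 10.48
eef_pos: [554.1, -2.5, 146.6]
tcp_rot: [3.141, 0.0, 1.715]
contact_force: [0.2, -0.1, 0.2]
opening: 0.002
```

```bash
python3 - <<'E'
from h import *
tgt([-13,-20,134])
for n in['wrist','side']:c=cam(n);draw(c,BT,n+'5.png',0.3)
E
```

```text
box [-13.2  -5.5 146.6] d cm [ 1.46 -0.02  1.26] roll 0.0 F [ 0.2 -0.1  0.2] t 10.475 op 0.0
```

View pics/wrist5.png

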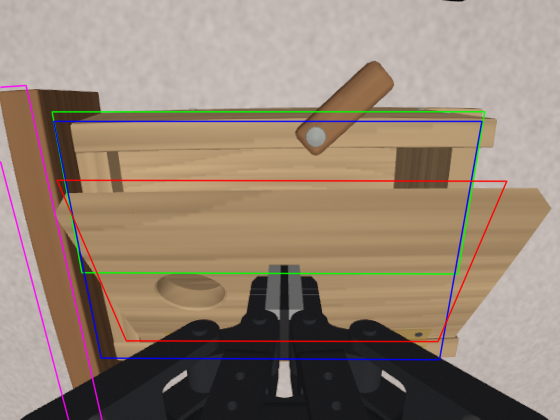

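View pics/side5.png

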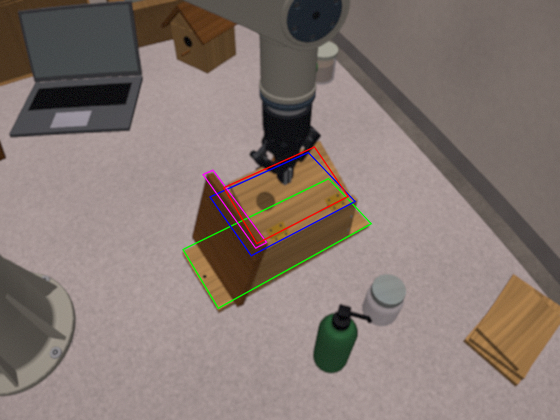

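Call:
drive_tool --moves '[[1, [0.6, 0, 0.3], 0], [1, [1.2, 0, 0.6], 0], [1, [1.8, 0, 0.9], 0], [1, [2.3, 0, 1.2], 0], [1, [2.3, 0, 1.4], 0], [1, [2.3, 0, 1.6], 0], [1, [2.3, 0, 1.6], 0]]'

```text
clock: 11.45
eef_pos: [551.6, 19.8, 131.5]
tcp_rot: [3.139, 0.001, 1.714]
contact_force: [-1.2, -0.7, -0.6]
opening: 0.002
```

```bash
python3 - <<'E'
from h import *
tgt([-13,-28,128])
for n in['wrist','side']:c=cam(n);save(c,n+'6.png')
E
```

```text
box [-13.9 -27.9 131.5] d cm [ 0.01 -0.1   0.35] roll 0.0 F [-1.2 -0.7 -0.6] t 11.45 op 0.0
```

View pics/wrist6.png

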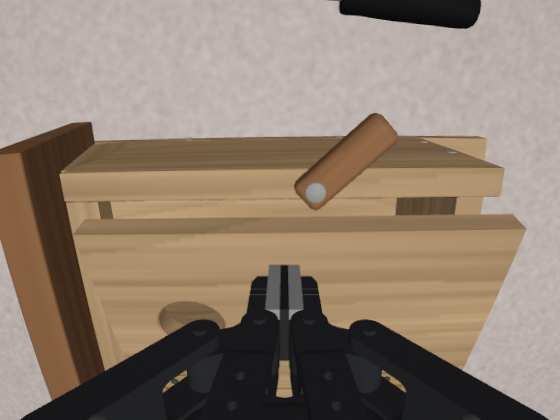

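Call:
drive_tool --moves '[[1, [0, 0, 0.3], 0], [1, [0, 0, 0.6], 0], [1, [0, 0, 0.9], 0], [1, [0, 0, 0.9], 0]]'

```text
clock: 12.05
eef_pos: [551.5, 19.7, 122.3]
tcp_rot: [3.14, 0.001, 1.714]
contact_force: [0.4, -0.3, -0.1]
opening: -0.001
```

```bash
python3 - <<'E'
from h import *
tgt([-13,-28,118])
for n in['wrist','side']:c=cam(n);save(c,n+'7.png')
E
```

```text
box [-13.8 -27.9 122.3] d cm [ 0.02 -0.08  0.43] roll 0.0 F [ 0.4 -0.3 -0.1] t 12.05 op -0.0
```

View pics/wrist7.png

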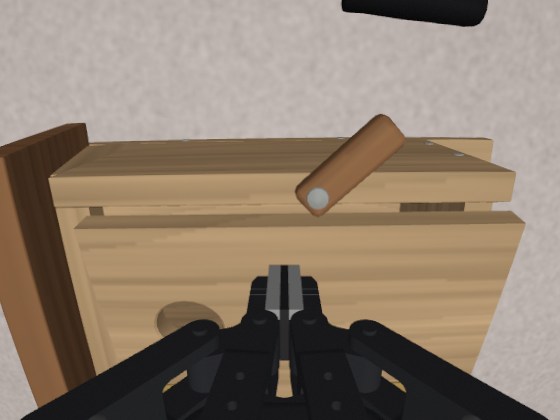

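Call:
drive_tool --moves '[[1, [0, 0, 0.3], 0], [1, [0, 0, 0.6], 0], [1, [0, 0, 0.6], 0]]'

```text
clock: 12.52
eef_pos: [551.2, 19.6, 116.0]
tcp_rot: [3.14, 0.001, 1.714]
contact_force: [-0.3, -0.4, 0.5]
opening: -0.001
```

```bash
python3 - <<'E'
from h import *
tgt([-13,-28,118])
for n in['wrist','side']:c=cam(n);save(c,n+'8.png')
E
```

```text
box [-13.5 -27.7 116. ] d cm [ 0.03 -0.05 -0.2 ] roll 0.0 F [-0.3 -0.4  0.5] t 12.525 op -0.0
```

View pics/wrist8.png

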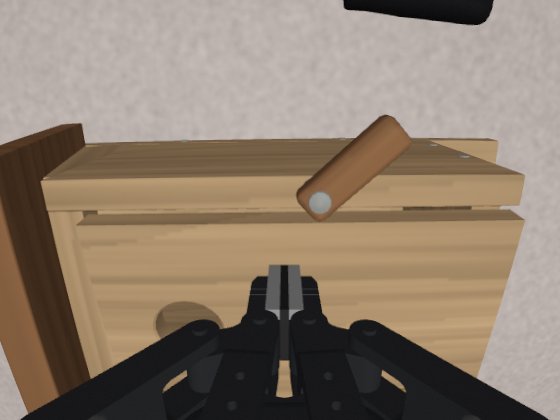

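Call:
drive_tool --moves '[[1, [0, 0, 0.2], 0], [1, [0, 0, 0.4], 0], [1, [0, 0, 0.4], 0]]'

```text
clock: 13.0
eef_pos: [551.2, 19.5, 112.0]
tcp_rot: [3.141, 0.001, 1.715]
contact_force: [0.3, 0.5, -0.0]
opening: -0.001
```

```bash
python3 - <<'E'
from h import *
tgt([-13,-28,118])
for n in['wrist','side']:c=cam(n);save(c,n+'9.png')
im=c[0]['color'][120:270,180:380,::-1];cv2.imwrite('pics/z9.png',cv2.resize(im,None,fx=4,fy=4,interpolation=cv2.INTER_CUBIC))
E
```

```text
box [-13.5 -27.6 112. ] d cm [ 0.04 -0.04 -0.6 ] roll 0.0 F [ 0.3  0.5 -0. ] t 13.0 op -0.0
```

View pics/wrist9.png

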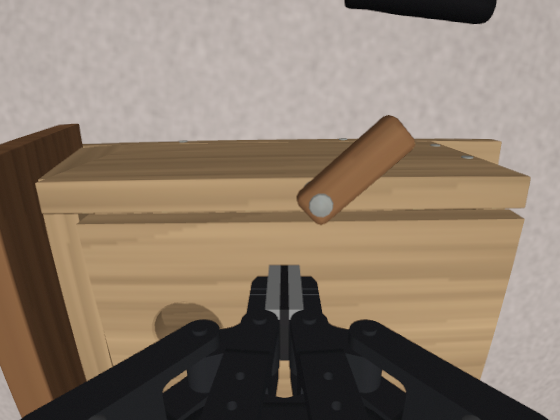

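View pics/z9.png

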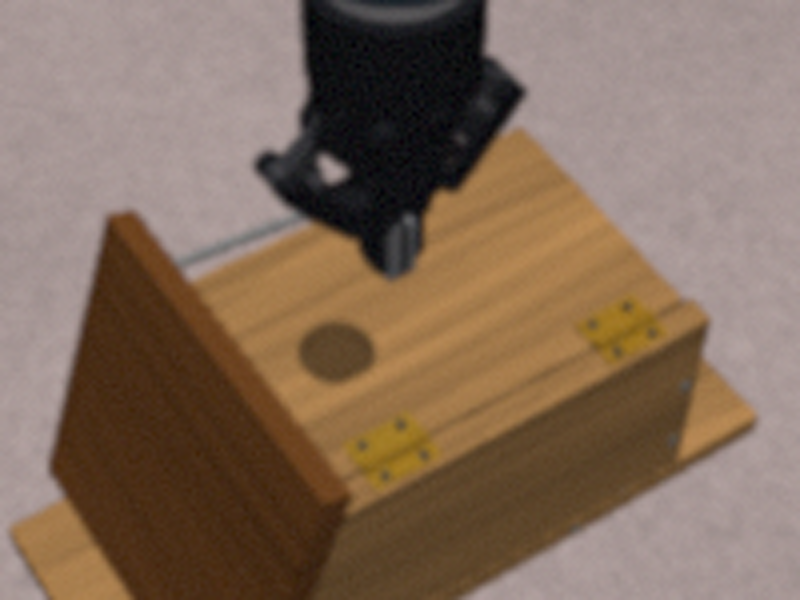

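Call:
drive_tool --moves '[[1, [0, 0, 0.15], 0], [1, [0, 0, 0.3], 0], [1, [0, 0, 0.3], 0]]'

```text
clock: 13.48
eef_pos: [551.1, 19.4, 108.9]
tcp_rot: [3.141, 0.001, 1.715]
contact_force: [-0.4, 0.2, -0.5]
opening: -0.001
```

```bash
python3 - <<'E'
from h import *
tgt([-13,-28,118])
for n in['wrist']:c=cam(n);save(c,n+'10.png')
E
```

```text
box [-13.4 -27.6 108.9] d cm [ 0.04 -0.04 -0.91] roll 0.0 F [-0.4  0.2 -0.5] t 13.475 op -0.0
```

View pics/wrist10.png

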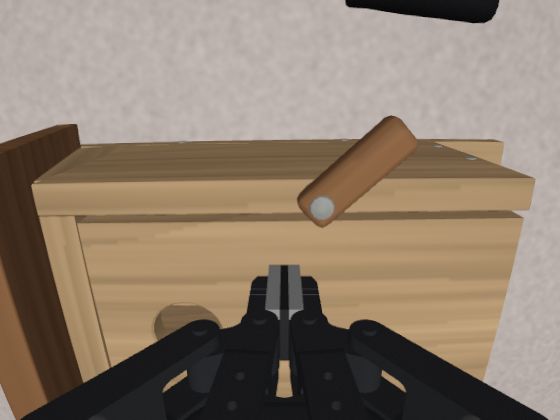

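Call:
drive_tool --moves '[[1, [0, 0, 0.1], 0], [1, [0, 0, 0.2], 0], [1, [0, 0, 0.2], 0]]'

```text
clock: 13.9
eef_pos: [551.1, 19.4, 107.0]
tcp_rot: [3.141, 0.001, 1.715]
contact_force: [0.6, 0.4, 0.5]
opening: -0.007
```

Call:
drive_tool --moves '[[1, [0, 0, 0.1], 0], [1, [0, 0, 0.2], 0], [1, [0, 0, 0.2], 0]]'

```text
clock: 14.28
eef_pos: [551.4, 19.4, 106.7]
tcp_rot: [3.14, 0.001, 1.715]
contact_force: [-6.9, -1.0, 19.9]
opening: -0.004
```

```bash
python3 - <<'E'
from h import *
tgt([-13,-28,118])
W=cam('wrist');S=cam('side');draw(W,BT,'w11.png',0);draw(S,BT,'s11.png',0)
print(proj(S,r.sense()['eef_pos']))
im=cv2.imread('pics/s11.png')[120:270,180:380];cv2.imwrite('pics/z11.png',cv2.resize(im,None,fx=4,fy=4,interpolation=cv2.INTER_CUBIC))
E
```

```text
box [-13.6 -27.5 106.7] d cm [ 0.05 -0.06 -1.13] roll 0.0 F [-6.9 -1.  19.9] t 14.275 op -0.0
[[277.73973403 195.29742202]]
```

View pics/w11.png

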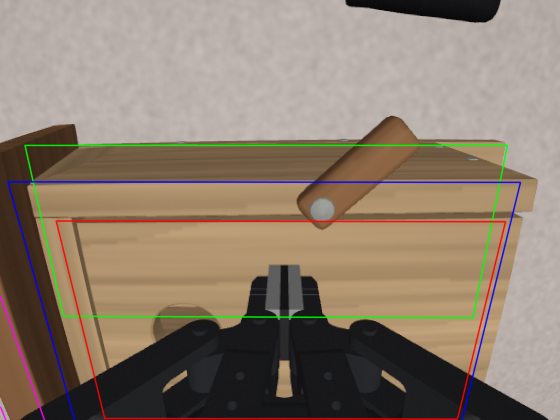

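View pics/z11.png

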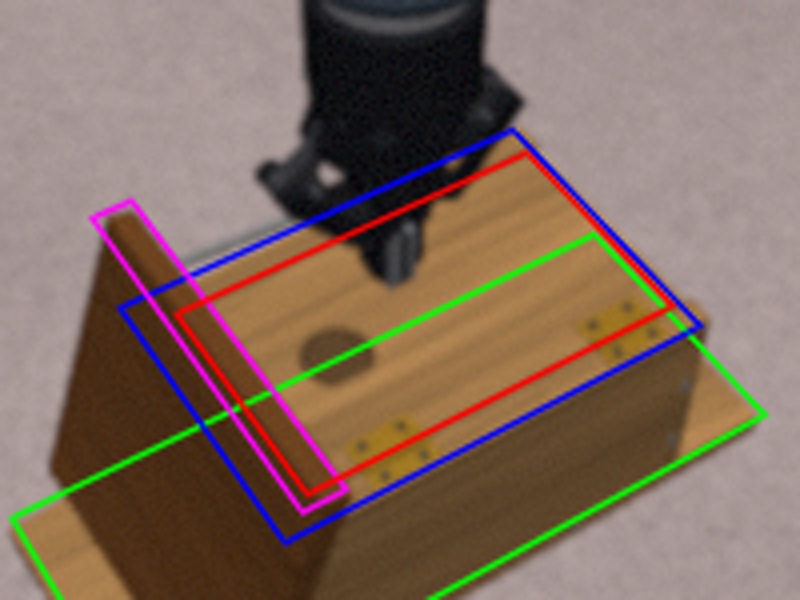

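```bash
python3 - <<'E'
from h import *
W=cam('wrist');save(W,'w12.png')
im=W[0]['color'][:,:,::-1]
cv2.imwrite('pics/a.png',cv2.resize(im[100:360,0:260],None,fx=3,fy=3,interpolation=cv2.INTER_CUBIC)[:600*1])
cv2.imwrite('pics/b.png',cv2.resize(im[100:300,300:560],None,fx=3,fy=3,interpolation=cv2.INTER_CUBIC))
print(W[2],W[3],W[0]['hand_eye'])
E
```

```text
[[358.62713337   0.         283.87947302]
 [  0.         358.62713337 211.00993365]
 [  0.           0.           1.        ]] [-0.08594585  0.          0.          0.          0.        ] [[ 1.94149836e-03  9.47931932e-01  3.18467084e-01  8.20546755e+01]
 [ 9.99998107e-01 -1.88204846e-03 -4.94370869e-04  8.70821343e-01]
 [ 1.30740554e-04  3.18467441e-01 -9.47933791e-01 -1.65905240e+02]
 [ 0.00000000e+00  0.00000000e+00  0.00000000e+00  1.00000000e+00]]
```

View pics/a.png

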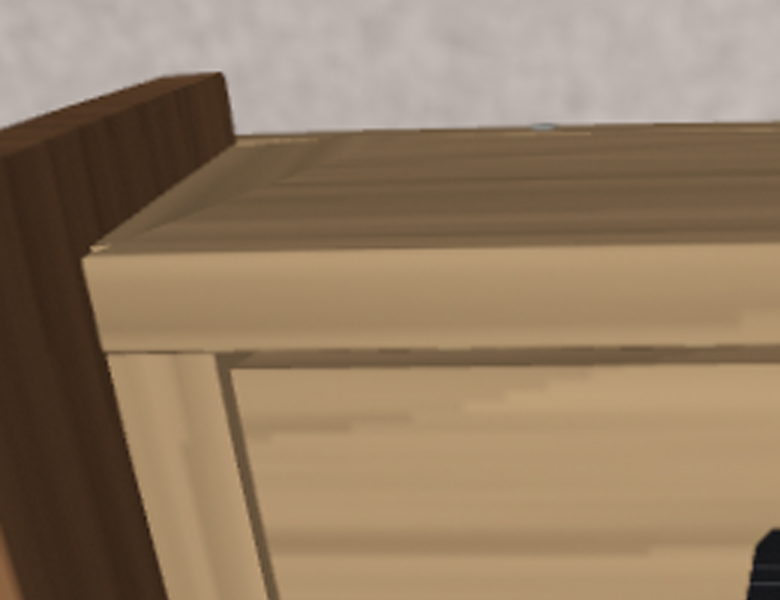

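View pics/b.png

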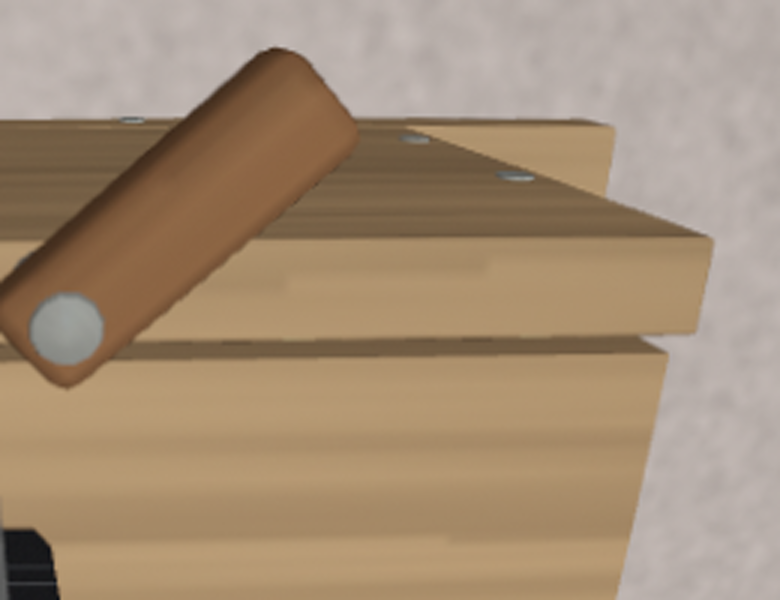

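```bash
cat > pnp.py <<'E'
from h import *
np.set_printoptions(precision=1,suppress=True)
W=cam('wrist');K,D=W[2],W[3]
s=r.sense()
pts=[([105-0,-75,130],None)]
obj=[];px=[]
def add(o,p): obj.append(o);px.append(p)
add([-115,-75,130],(300+712/3,100+238/3))
add([-115,-60,130],(300+697/3,100+333/3))
add([85,-75,130],(83/3,100+258/3))
add([85,-60,130],(107/3,100+351/3))
add([-111,-57.5,130],(300+666/3,100+354/3))
add([85,-57.5,130],None) if 0 else None
add([-180,-75,15],(300+612/3,100+125/3))
add([-20,-67.5,146],(300+67/3,100+329/3))
obj=np.array(obj,float);px=np.array(px,float)
ok,rv,tv=cv2.solvePnP(obj,px,K,D)
q=cv2.projectPoints(obj,rv,tv,K,D)[0][:,0];print(q-px)
Rm=cv2.Rodrigues(rv)[0];cpos=-Rm.T@tv[:,0]
cr=(W[1][:3,3]-BT[:3,3])@BT[:3,:3]
print('cam in box: pnp',cpos,'reported',cr)
he=np.array(W[0]['hand_eye']);M=np.diag([1,-1,-1])
Rb=Rm.T@M@he[:3,:3].T   # tool->box
tcp=cpos-Rb@he[:3,3]
print('tcp in box pnp',tcp,'rep',(s['eef_pos']-BT[:3,3])@BT[:3,:3]);print(Rb)
def hit(p,z):
    u=cv2.undistortPoints(np.array([[p]],float),K,D)[0,0];d=Rm.T@np.array([u[0],u[1],1]);return cpos+d*(z-cpos[2])/d[2]
for p in[(269,265),(301,265),(250,278),(318,278)]:print(p,hit(p,131))
print('tip',hit((300+355/3,100+130/3),145),hit((300+275/3,100+48/3),145))
E
python3 pnp.py
```

```text
[[ 2.2 -1.5]
 [-0.6  1.2]
 [ 0.7 -4.1]
 [ 0.7  3.4]
 [ 0.4 -0.1]
 [-2.1 -0.3]
 [-1.8  1.2]]
cam in box: pnp [   2.2 -105.9  258.9] reported [ -14.2 -109.8  272.5]
tcp in box pnp [-11.4 -23.6  93.7] rep [-13.6 -27.5 106.7]
[[ 0.  -1.  -0.1]
 [-1.  -0.   0. ]
 [-0.   0.1 -1. ]]
(269, 265) [ -3.2 -40.  131. ]
(301, 265) [-16.  -39.6 131. ]
(250, 278) [  4.4 -34.4 131. ]
(318, 278) [-23.2 -33.5 131. ]
tip [-52.1 -90.3 145. ] [-42.  -98.9 145. ]
```

```bash
cat >> pnp.py <<'E'
from scipy.optimize import least_squares
def model(v,o):
    Rt=R.from_euler('z',v[3]).as_matrix()@np.array([[0,-1,0],[-1,0,0],[0,0,-1.]])
    t=np.array(v[:3]); Rc=Rt@he[:3,:3]; c=t+Rt@he[:3,3]
    pc=((np.atleast_2d(o)-c)@Rc)*[1,-1,-1]
    return cv2.projectPoints(pc,np.zeros(3),np.zeros(3),K,D)[0][:,0]
for idx in (range(7),[0,1,4,5,6]):
    idx=list(idx)
    s2=least_squares(lambda v:(model(v,obj[idx])-px[idx]).ravel(),[-13,-27,110,0],loss='soft_l1')
    print('tcp',s2.x,'\n',model(s2.x,obj)-px)
E
python3 pnp.py|tail -20
```

```text
(301, 265) [-16.  -39.6 131. ]
(250, 278) [  4.4 -34.4 131. ]
(318, 278) [-23.2 -33.5 131. ]
tip [-52.1 -90.3 145. ] [-42.  -98.9 145. ]
tcp [-13.8 -23.6  94.6  -0. ] 
 [[  1.8  -2.7]
 [ -0.6   2. ]
 [  0.4  -4.4]
 [  0.5   0.6]
 [ -0.5   0.9]
 [ 13.3  -2.5]
 [-24.4   0.3]]
tcp [ -4.  -28.2 107.9  -0. ] 
 [[ 0.4 -0.6]
 [-1.2  0.8]
 [43.6 -1.3]
 [42.2  0.8]
 [-0.2 -0.8]
 [13.8  0.4]
 [-0.   0.2]]
```

```bash
cat >> pnp.py <<'E'
print('----')
obj[2,0]=obj[3,0]=105
for idx in (range(7),[0,1,2,3,4,6]):
    idx=list(idx)
    s2=least_squares(lambda v:(model(v,obj[idx])-px[idx]).ravel(),[-13,-27,110,0],loss='soft_l1')
    print('tcp',s2.x,'\n',model(s2.x,obj)-px)
E
python3 pnp.py|sed -n '/----/,$p'
```

```text
----
tcp [ -4.2 -28.  107.6  -0. ] 
 [[ 0.5 -0.5]
 [-1.1  0.8]
 [ 0.3 -0.7]
 [-0.1  0.9]
 [-0.1 -0.7]
 [13.8  0.5]
 [-0.3  0.1]]
tcp [ -4.1 -28.  107.5  -0. ] 
 [[ 0.8 -0.4]
 [-0.9  1. ]
 [ 0.3 -0.8]
 [-0.2  0.8]
 [ 0.1 -0.5]
 [13.9  0.6]
 [-0.1  0.1]]
```

```bash
sed -i 's/^BT=boxT.*/BT=boxT(541.8,-9.8,3.285); BT[:3,3]-=9.5*BT[:3,0]/' h.py
cat >> pnp.py <<'E'
print('++++')
v=s2.x;Rt=R.from_euler('z',v[3]).as_matrix()@np.array([[0,-1,0],[-1,0,0],[0,0,-1.]])
c=v[:3]+Rt@he[:3,3];Rc=Rt@he[:3,:3]
for p in[(300+350/3,100+115/3),(300+290/3,100+52/3),(300+320/3,100+80/3)]:
    u=cv2.undistortPoints(np.array([[p]],float),K,D)[0,0];d=Rc@np.array([u[0],-u[1],-1]);h=c+d*(145-c[2])/d[2]
    print(h,np.arctan2(h[1]+67.5,-(h[0]+20)))
hx,hy=14.5,12
for a in[-.75,-.4,-.1,.2,.5,.8,1.1,1.35,1.57]:
    u=np.array([-np.cos(a),np.sin(a)]);n=-np.array([np.sin(a),np.cos(a)])
    q=np.array([-20,-67.5])+28*u+(8+hx*abs(n[0])+hy*abs(n[1]))*n;print(a,q)
E
python3 pnp.py|sed -n '/++++/,$p'; python3 -c "
from h import *
tgt([-15,-130,160])"
```

```text
++++
[-53.6 -93.8 145. ] -0.6634408872836137
[ -45.8 -101.2  145. ] -0.9174175541430948
[-49.6 -97.9 145. ] -0.7986015810485864
-0.75 [ -22.3 -106.1]
-0.4 [ -36.2 -101.2]
-0.1 [-45.7 -91.6]
0.2 [-51.9 -84.1]
0.5 [-56.8 -76.4]
0.8 [-58.7 -66.1]
1.1 [-56.2 -54.5]
1.35 [-50.3 -45.6]
1.57 [-42.5 -39.5]
box [ -4.1 -27.6 106.7] d cm [10.24  1.1  -5.34] roll 0.0 F [-6.7  0.2 19.1] t 14.625 op -0.0
```

Call:
drive_tool --moves '[[1, [0, 0, -2], 0], [1, [0, 0, -4.5], 0], [1, [2, 0, -5.3], 0], [1, [5, 0.5, -5.3], 0], [1, [8, 1, -5.3], 0], [1, [10.2, 1.1, -5.3], 0], [1, [10.2, 1.1, -5.3], 0], [1, [10.2, 1.1, -5.3], 0]]'

```text
clock: 15.62
eef_pos: [547.1, 122.0, 159.1]
tcp_rot: [3.141, 0.001, 1.715]
contact_force: [0.7, -1.2, 0.2]
opening: -0.001
```

```bash
python3 - <<'E'
from h import *
tgt([-15,-130,115])
W=cam('wrist');S=cam('side');T=cam('top');draw(S,BT,'s13.png',0,-.8);draw(T,BT,'t13.png',0,-.8)
im=cv2.imread('pics/s13.png')[120:270,180:380];cv2.imwrite('pics/z13.png',cv2.resize(im,None,fx=4,fy=4,interpolation=cv2.INTER_CUBIC))
E
```

```text
box [ -14.5 -129.7  159.1] d cm [0.03 0.04 4.41] roll 0.1 F [ 0.7 -1.2  0.2] t 15.625 op -0.0
```

View pics/z13.png

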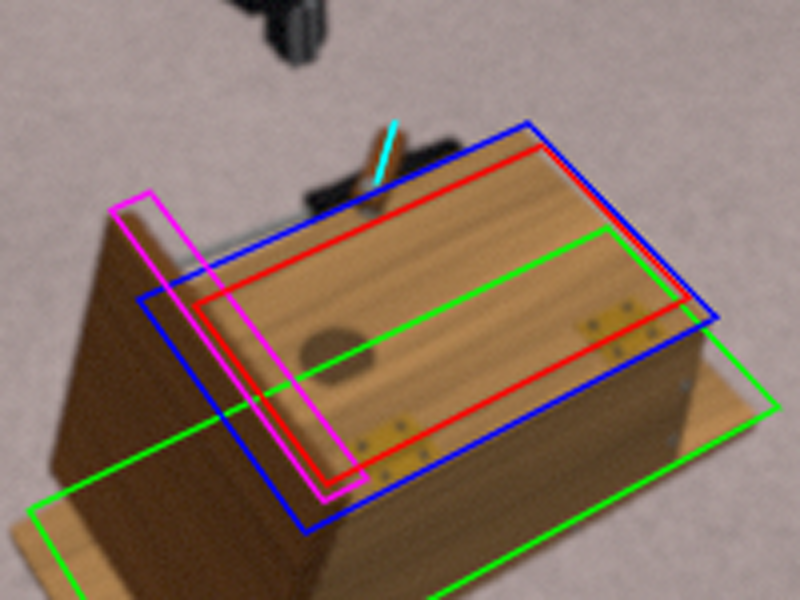

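View pics/t13.png

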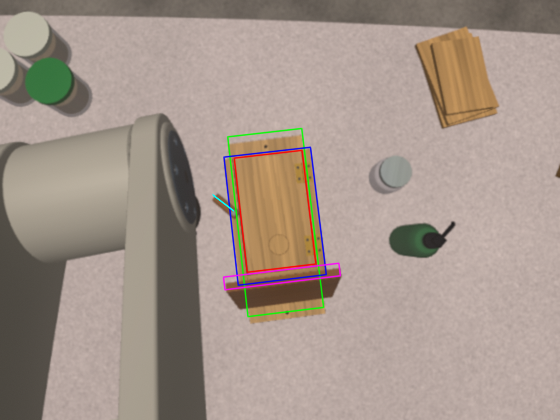

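Call:
drive_tool --moves '[[1, [0, 0, 2], 0], [1, [0, 0, 4], 0], [1, [0, 0, 4.4], 0], [1, [-0.8, 0.3, 4.4], 0], [1, [-1.6, 0.6, 4.4], 0], [1, [-2.2, 0.8, 4.4], 0], [1, [-2.2, 0.8, 4.4], 0]]'

```text
clock: 16.65
eef_pos: [559.1, 100.2, 115.9]
tcp_rot: [3.14, 0.001, 1.713]
contact_force: [-0.7, 0.3, -0.6]
opening: 0.001
```

```bash
python3 - <<'E'
from h import *
tgt([-22,-106,115])
W=cam('wrist');save(W,'w14.png')
c=cam('side');im=c[0]['color'][100:250,180:380,::-1];cv2.imwrite('pics/z14.png',cv2.resize(im,None,fx=4,fy=4,interpolation=cv2.INTER_CUBIC))
E
```

```text
box [ -23.3 -106.4  115.9] d cm [-0.04 -0.13  0.09] roll -0.1 F [-0.7  0.3 -0.6] t 16.65 op 0.0
```

View pics/w14.png

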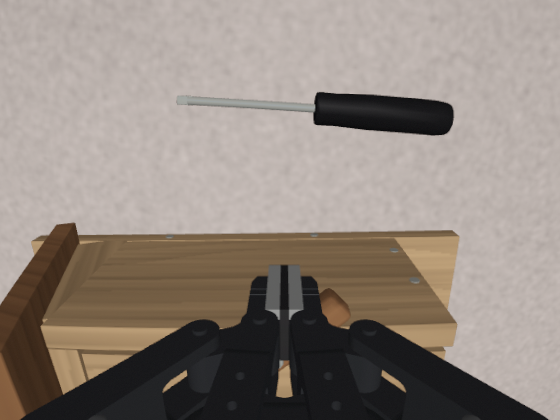

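View pics/z14.png

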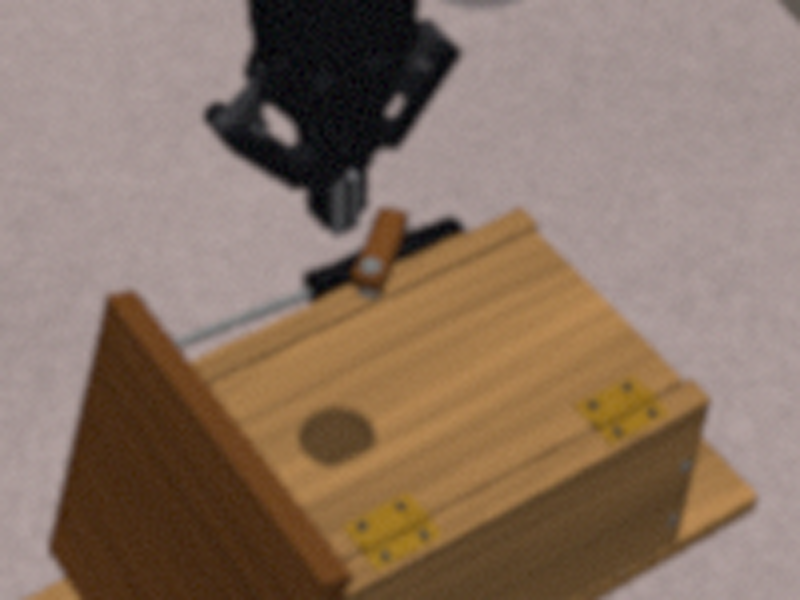

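Call:
drive_tool --moves '[[1, [-0.4, 0.5, 0], 0], [1, [-0.7, 1.2, 0], 0], [1, [-1.1, 1.8, 0], 0], [1, [-1.5, 2.2, 0], 0], [1, [-1.9, 2.6, 0], 0], [1, [-2.3, 2.9, 0], 0], [1, [-2.7, 3.1, 0], 0], [1, [-3.0, 3.3, 0], 0], [1, [-3.0, 3.3, 0], 0]]'

```text
clock: 17.88
eef_pos: [595.8, 75.4, 115.8]
tcp_rot: [3.14, 0.001, 1.713]
contact_force: [0.4, -0.2, 0.4]
opening: 0.001
```

```bash
python3 - <<'E'
from h import *
tgt([-57,-76,115])
W=cam('wrist');save(W,'w15.png')
c=cam('side');im=c[0]['color'][100:250,180:380,::-1];cv2.imwrite('pics/z15.png',cv2.resize(im,None,fx=4,fy=4,interpolation=cv2.INTER_CUBIC))
E
```

```text
box [-56.1 -76.6 115.8] d cm [-0.06  0.09  0.08] roll -0.1 F [ 0.4 -0.2  0.4] t 17.875 op 0.0
```

View pics/w15.png

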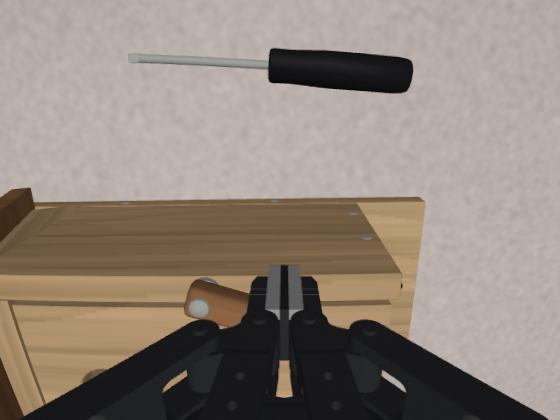

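View pics/z15.png

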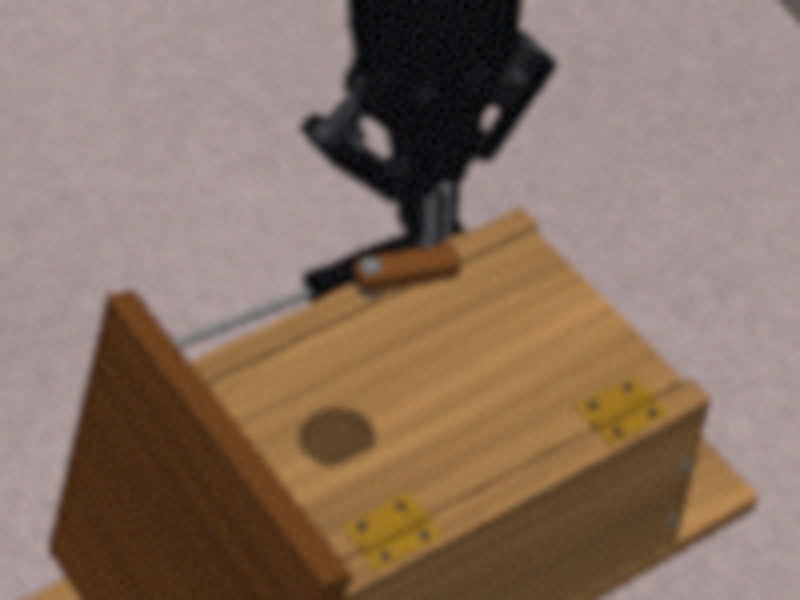

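Call:
drive_tool --moves '[[1, [-0.5, 0.2, 0], 0], [1, [-1.0, 0.3, 0], 0], [1, [-1.6, 0.2, 0], 0], [1, [-2.2, 0, 0], 0], [1, [-2.7, -0.3, 0], 0], [1, [-3.1, -0.6, 0], 0], [1, [-3.4, -1.0, 0], 0], [1, [-3.7, -1.4, 0], 0], [1, [-3.7, -1.4, 0], 0]]'

```text
clock: 19.1
eef_pos: [586.6, 36.6, 115.8]
tcp_rot: [3.14, 0.001, 1.713]
contact_force: [1.3, 0.1, -0.4]
opening: 0.002
```

```bash
python3 - <<'E'
from h import *
tgt([-42.5,-39,115])
W=cam('wrist');save(W,'w16.png')
c=cam('side');im=c[0]['color'][100:250,180:380,::-1];cv2.imwrite('pics/z16.png',cv2.resize(im,None,fx=4,fy=4,interpolation=cv2.INTER_CUBIC))
E
```

```text
box [-41.5 -39.5 115.8] d cm [-0.05  0.1   0.08] roll -0.1 F [ 1.3  0.1 -0.4] t 19.1 op 0.0
```

View pics/w16.png

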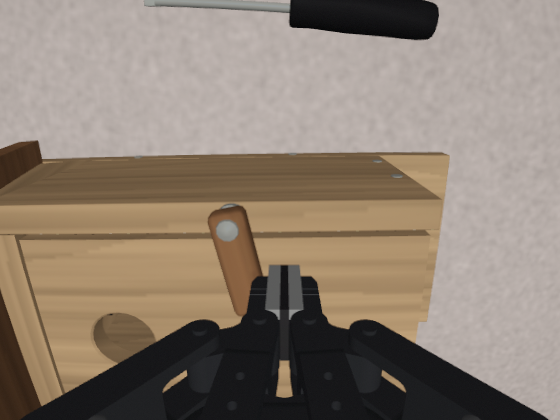

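View pics/z16.png

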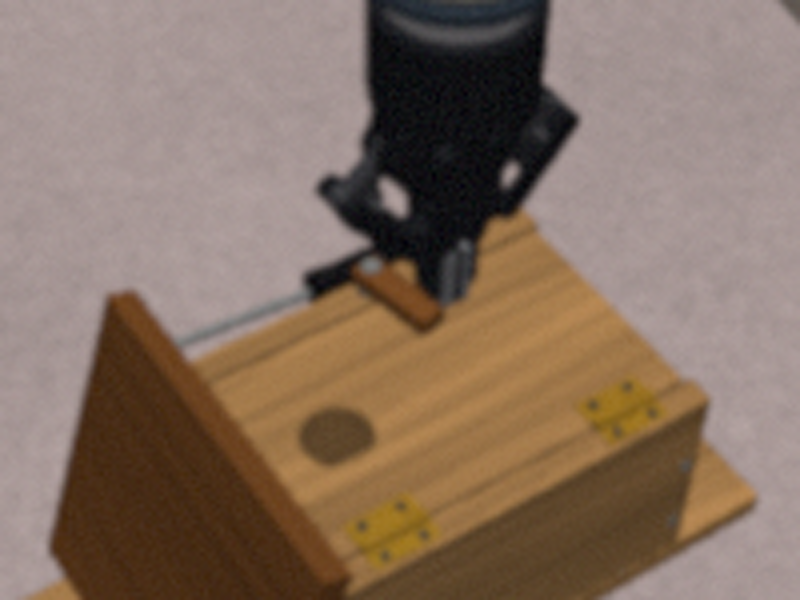

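Call:
drive_tool --moves '[[1, [0, -0.3, 0], 0], [1, [0, -0.6, 0], 0], [1, [0, -0.6, 0], 0]]'

```text
clock: 19.58
eef_pos: [580.7, 36.0, 115.8]
tcp_rot: [3.14, 0.001, 1.713]
contact_force: [-0.9, -0.2, 0.4]
opening: 0.003
```

Call:
drive_tool --moves '[[1, [0, 0.8, 0], 0], [1, [0, 1.5, -1], 0], [1, [0, 1.5, -5], 0], [1, [0, 1.5, -10], 0], [1, [0, 1.5, -15], 0], [1, [0, 1.5, -15], 0], [1, [0, 1.5, -15], 0]]'

```text
clock: 20.45
eef_pos: [595.4, 38.4, 265.9]
tcp_rot: [3.14, 0.001, 1.714]
contact_force: [-0.2, 0.7, -0.3]
opening: 0.0
```

```bash
python3 - <<'E'
from h import *
tgt([-42.5,-39,115])
W=cam('wrist');save(W,'w17.png');print(r.spot_point('button_end','wrist'),r.spot_point('button_pivot','wrist'))
c=cam('side');im=c[0]['color'][100:250,180:380,::-1];cv2.imwrite('pics/z17.png',cv2.resize(im,None,fx=4,fy=4,interpolation=cv2.INTER_CUBIC))
E
```

```text
box [-50.4 -40.  265.9] d cm [-0.08 -0.81 15.09] roll -0.0 F [-0.2  0.7 -0.3] t 20.45 op 0.0
[{'at': [248.6, 214.5], 'score': 0.96}, {'at': [244.1, 160.6], 'score': 0.63}] [{'at': [243.6, 161.4], 'score': 0.77}]
```

View pics/w17.png

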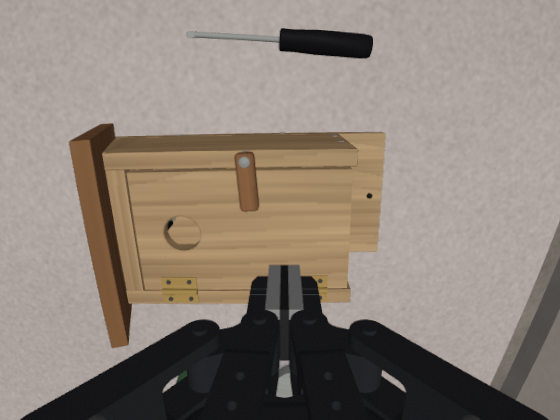

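View pics/z17.png

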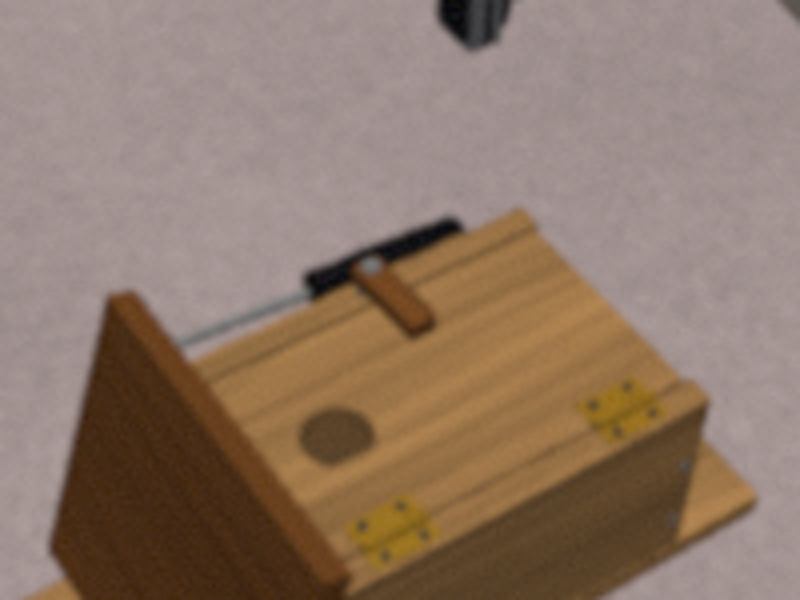

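```bash
python3 - <<'E'
from h import *
W=cam('top');save(W,'t18.png')
a=cv2.imread('pics/top0.png');b=cv2.imread('pics/t18.png');
for n,(y0,y1,x0,x1) in {'screwdriver':(150,270,170,200),'jar/bottle':(140,270,370,460)}.items(): print(n,np.abs(a[y0:y1,x0:x1].astype(int)-b[y0:y1,x0:x1]).max())
s=r.sense();print(s['contact_force'],s['qvel'])
print(r.sign_off())
E
```

```text
screwdriver 119
jar/bottle 9
[-0.58938824 -0.03837102 -0.1476734 ] [-8.81973291e-04 -3.40281859e-03 -4.11719180e-03  8.35234229e-04
 -1.52515377e-03  1.61366727e-05]
the job is handed in; nothing more can be done
None
```

View pics/t18.png

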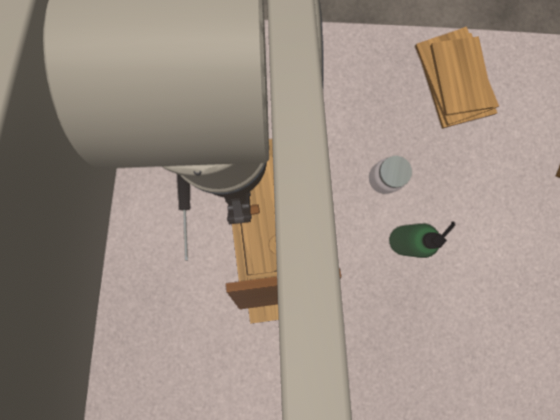

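I pushed the door over and shut with the closed fingertips and pressed it home at about 20 N. Then I swept the turn-button round until it points across the door, lifted the hand clear and handed the job in at about 20.6 s. The sign-off gave no verdict, so what follows is my own reading of the last checks.

**Door:** In the last wrist picture that shows its edge it is flush to within about 1–2 mm, and the button swung over it freely. I did not measure the door angle again after that.

**Turn-button:** The final wrist picture puts it at about 1.5 rad, well inside the 1.27–1.87 window.

**Box and bystanders:**
- In the side pictures the box stayed where it was.
- The jar and bottle look the same in the top pictures before and after.
- The pixel check for the screwdriver came out high because the arm covered part of it. What is visible of it is in the same place.

**Hand:** It was clear of everything, with no contact force showing.

**Two disagreements:**
- **Fingertip height:** the shut fingertips sat about 20 mm above the reported TCP. Because of this, my first push passed over the door's edge, so I repeated it lower.
- **Box position:** the fixed-camera fit and the wrist camera put the box about 10 mm apart along its length. I used the wrist camera for the button push.

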